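# Latch the test box and hold the contact probe on its round pad

### The arm

A 6-joint arm with a two-finger parallel gripper is mounted at the origin on a cart in front of the work surface, level with it; the furniture and walls round the work are solid. World frame = base frame: x ahead of the robot, y to its left, z up, the work surface at z = 0. Lengths are in m, angles in rad, forces in N, time in s.
With the tool pointing down it reaches from about 0.325 to 0.85 m from the base axis. Payload 15.5 kg.
Tool frame: the origin (TCP) lies midway between the tips of the shut fingers; the grasp point (between the pads) lies 19 mm behind it; x points along the fingers, z is the direction in which the jaws open and shut, and the axes are right-handed (so a half turn about x gives the same grasp; the last joint's range is limited). The gripper opens to 91 mm and grips with 3 to 60 N. Pads are 32 mm wide; open, the fingers measure 118 mm over their backs; the gripper's body (76 mm by 178 mm) begins 60 mm behind the grasp point.
Start: joints at [-1.288, 0.494, 1.345, -0, 1.302, -0.096], TCP at [0.231, -0.581, 0.214] pointing down, gripper open.
Joint ranges: [-2.91, 2.91], [-0.82, 2.16], [0.22, 2.67], [-1.22, 4.37], [0.12, 2.79], [-3.08, 3.08]. Speed limits (rad/s): [1.89, 1.89, 2.57, 3.01, 3.01, 3.01].

### API

Orientations are given as a unit quaternion [w, x, y, z].
In Python, from cell import get_obs, snapshot, camera_info, job_done gives the robot as it stands. The module is installed in compiled form; this text tells all that it offers.
- The arm moves only by the shell command python3 -m pendant 'ROWS' [OPENING] [FORCE]. ROWS is JSON, a list that holds one entry, the list of rows, each a list of 6 numbers: the shift along the tool's x, y, z in mm, then the turn, a rotation vector about the tool's x, y, z in degrees. In form: [[[x, y, z, ax, ay, az], ...]]. A call has 1 to 10 rows; each row shifts and turns the commanded pose from where the row before left it, along the tool's axes as they then stand; what a row does not reach is not made up. A row lasts 1/12 s, in which the tool goes at most 41.7 mm and 7.16 degrees, less where a joint would pass 70% of its speed; a pose out of reach is approached as far as the arm can. A call is refused whole if a number of a shift passes 41.7 or a number of a turn 7.16, either way. A call with a gripper value outside its range is refused whole. OPENING is the opening in per cent of the stroke, from 0 (shut) to 100 (fully open), set as the call begins (- or left out, the last holds). The fingers move at their own pace and stop on an object; FORCE is the grip in N (left out, the last holds). Time passes only in rows, so rows that do not move let the fingers close. It gives the time, the measured TCP pose, the force and the opening at its end, in the units of the state.
- get_obs(): the state, without advancing time (a new reading comes with each control period).
- snapshot(name): name is "scene" or "top"; returns the picture (480x640x3 uint8, blue, green, red); there is no depth.
- camera_info(name): a dict with "fx", "fy", "cx", "cy" (pixels), "distortion" ([k1, k2, p1, p2, k3] as OpenCV has them; the pictures are not rectified), "xyz" and "attitude" of the camera in the world. Camera axes: x right, y down, z forward; pixel columns grow to the right and rows downward; lengths in m; the calibration is good to about 2 mm. A picture is of the moment at which its call begins. camera_info takes no time and is no camera call.
- job_done(): hands the job in, once; it reports no verdict.
The state is a dict: "time": time; "qpos": joint angles; "qd": joint speeds; "effort": joint torques, N m; "ee_pos": TCP position; "eef_rot": TCP orientation; "contact_force": force on the tool from outside, world axes, zero at the start; "moment": the same for the moment, N m; "width": finger opening in m.
Only numpy, scipy, OpenCV 4.12 (cv2) and the standard library are available. Lean on these libraries where they do the work, as an engineer would, in place of code of your own. Each camera call takes 0.05 s, during which the arm holds its last target.

### The job

Swing the hasp on the front of the grey test box fully down over its staple. Then take the spring-tipped contact probe out of its stand and touch its tip to the middle of the round brass pad on the lid (not the square one), with the probe upright and pressed lightly so that its spring plunger is about half-way in and not bottomed. Finish while still holding the probe there like that, keep the pressure gentle throughout, and leave the tools and other things lying around undisturbed.

Things in the scene. Friction and masses are not known exactly. Their poses are not given: they have to be found in the camera images.
- test_box: grey sheet-metal test box, 90 mm deep (x) by 190 mm wide (y) by 80 mm high, fixed to the bench, lid shut and not movable. Origin: centre of its underside; x points to its back, y to its left, z up. Its front (-x side) carries the hasp in the middle of the width and, below the hasp's hinge, a small steel staple loop that sticks 14 mm out of the front face at height 47 mm.
- hasp_hinge (a point): point on the hasp's hinge line, mid-width, 5 mm in front of the box's front face and 74 mm above the bench. Axes parallel to the box's; the hinge line runs along y.
- hasp_plate (a joint): hasp angle: 0 = hanging down over the staple (closed, at its stop), pi/2 = straight out level toward the robot, pi = straight up. Starts at 2.0 to 2.9. Stiff hinge (0.03 N m friction, under 1 N at the lip): it stays where left; its slot passes over the staple. Push the face that looks up and back while raised: forward and down, then back against the box.
- hasp_lip (a point): outer edge of the lip at the hasp's free end, mid-width; turns with the hasp. The hasp is a slotted plate 40 mm wide, 46 mm long from the hinge; the lip (same width, 3 mm thick) stands 14 mm out from its end on the side that is pushed. Closed, it points at the robot, 29 mm above the bench, 19 mm out of the box's front; the staple is 9 mm proud of the plate, so push at the lip.
- round_pad: round brass contact pad, 28 mm across and 3 mm thick, fixed on the lid; engraved ring of 17 mm diameter and centre dot. Lies to the left or right on the lid, in some starts swapped with the square pad. Origin: centre of its underside on the lid, 80 mm above the bench.
- round_pad_centre (a point): centre of the round pad's top face, 83 mm above the bench: the spot to touch.
- square_pad: square brass pad on the lid (28 x 28 x 3 mm, engraved square), the wrong one. Origin: centre of its underside.
- probe_stand: aluminium block 56 x 56 mm and 74 mm high, with 8 mm high feet to 84 mm in x, fixed to the bench, with a vertical 21 mm hole right through its middle in which the probe hangs by its collar. Origin: centre of its underside.
- probe_grip (a point): middle of the upright probe's round ribbed grey-and-black handle (26 mm diameter, from 35 mm below to 27 mm above this point, then a 5 mm cap); grasp here. On the probe's axis, z up along it away from the tip; 114 mm above the bench at the start. The tip is 103 mm below this point with the plunger out. Raise it 65 mm to clear the stand.
- probe: the same probe as a whole (about 0.12 kg); origin on its axis at the underside of its black collar (36 mm across, 5 mm thick, 40 mm below the handle's middle, resting on the stand), z along the axis away from the tip. Below the collar a steel barrel 18 mm in diameter, 45 mm long, then the plunger.
- plunger_tip (a point): lowest point of the plunger's round tip, on the probe's axis.
- plunger (a joint): the probe's spring plunger, an 8 mm steel pin with a round end that stands 18 mm out of the barrel: how far it is pushed in: 0 = fully out, 0.010 m = bottomed; spring of 600 N/m (0.3 N at the start of the travel, about 3.3 N half-way, about 6.3 N at the bottom).
- timer: white-grey dwell timer 62 x 68 x 21 mm, lying loose on the bench, to be left alone. Origin: centre of its underside.
- bronze_block: flat bronze block 61 x 85 x 10 mm, lying loose on the bench, to be left alone. Origin: centre of its underside.
- pliers: long-nose pliers 52 x 161 x 11 mm, lying loose on the bench, to be left alone. Origin: centre of its underside.
- screwdriver: screwdriver 26 x 185 x 28 mm, lying loose on the bench, to be left alone. Origin: centre of its underside.
- ceramic_dish: small ceramic dish 70 x 70 x 19 mm, lying loose on the bench, to be left alone. Origin: centre of its underside.

How it is judged:
On the way, in this order (a step that is already met when the one before it is completed fails the run):
1. the hasp is swung down over the staple while the probe is still in its stand (value of joint hasp_plate below 0.15 rad and z of probe in the frame of probe_stand below 0.085 m), for 0.2 s.
2. the probe is drawn out of the stand in the gripper, the hasp still closed (value of joint hasp_plate below 0.15 rad and z of plunger_tip in the frame of probe_stand above 0.078 m and contact force between the fingers and probe above 2 N), for 0.2 s.
At the end, for the whole second after the job is handed in: Hasp closed (within 0.15 rad); the gripper holds the probe still and upright (within 0.12 rad), its tip within 8 mm of the round pad's centre and pressing on it with 0.8 to 9 N, plunger in by 2 to 8.8 of its 10 mm; the probe leans on neither box nor stand (value of joint hasp_plate below 0.15 rad and horizontal distance between plunger_tip and round_pad_centre below 0.008 m and contact force between probe and round_pad between 0.8 and 9 N and value of joint plunger between 0.002 and 0.0088 m and angle between probe's own z axis and vertical below 0.12 rad and contact force between the fingers and probe above 2 N and linear speed of probe below 0.01 m/s and contact force between probe and test_box below 0.3 N and contact force between probe and probe_stand below 0.3 N); the arm keeps its last pose, push and grip.
It fails at once if the probe is pressed on the box or a pad with more than 20 N (contact force between probe and test_box above 20 N or contact force between probe and round_pad above 20 N or contact force between probe and square_pad above 20 N).
It fails at once if the timer, bronze block, pliers, screwdriver or dish is moved more than 30 mm (distance of any of timer, bronze_block, pliers, screwdriver, ceramic_dish from where it was at the start of the episode above 0.03 m).
It also fails if it takes over 54 s, if anything falls off the work surface, if the arm or the gripper's body presses on something with over 40 N, if the wrist force passes 120 N, or if a joint passes its speed limit or range.

## Working session

There is one attempt and no reset: what is moved stays moved. The work goes in short steps, Python scripts to look and compute and a shell command to move; the robot and the scene stay as the last step left them, time stands still between calls to the robot, and variables do not carry over. Pictures are saved under pics/ and viewed, and the job is handed in when it is done.

```bash
mkdir -p pics; ls
python3 - <<'E'
from cell import *
import cv2
o=get_obs(); print(o)
for n in("scene","top"):
    print(n,camera_info(n)); cv2.imwrite(f"pics/{n}0.png",snapshot(n))
E
```

```text
pics
{'time': 0.0, 'qpos': array([-1.28848800e+00,  4.94197467e-01,  1.34612312e+00,  2.82555112e-06,
        1.30251085e+00, -9.55246503e-02]), 'qd': array([ 3.86718899e-04, -4.32728497e-05, -1.17199538e-04,  5.01681554e-04,
       -1.17258171e-03,  2.05548011e-04]), 'effort': array([-2.16859829e-03, -8.78824997e+01, -3.81848109e+01,  7.04623573e-02,
        5.29813219e-02, -4.57514705e-05]), 'ee_pos': array([ 0.23044997, -0.58055316,  0.2133321 ]), 'eef_rot': array([ 0.58466466,  0.39748711,  0.58533788, -0.3969267 ]), 'contact_force': array([-0.02589342, -0.18295567,  0.69837826]), 'moment': array([-0.01867358,  0.01170889, -0.05219182]), 'width': 0.09151746121283155}
scene {'fx': 481.6091361016892, 'fy': 481.6091361016892, 'cx': 313.6364036119077, 'cy': 233.2519611115503, 'distortion': array([-0.07345309,  0.        ,  0.        ,  0.        ,  0.        ]), 'xyz': array([-0.26383547, -0.64642309,  0.65211933]), 'attitude': array([-0.44852507,  0.79214853, -0.35600372,  0.2111571 ])}
top {'fx': 505.74887847014946, 'fy': 505.74887847014946, 'cx': 325.91004631017415, 'cy': 243.13399719454995, 'distortion': array([-0.02775898,  0.        ,  0.        ,  0.        ,  0.        ]), 'xyz': array([ 0.26594295, -0.04021347,  1.27945348]), 'attitude': array([ 0.0690945 , -0.69682248,  0.71181144, -0.05467035])}
```

View pics/scene0.png

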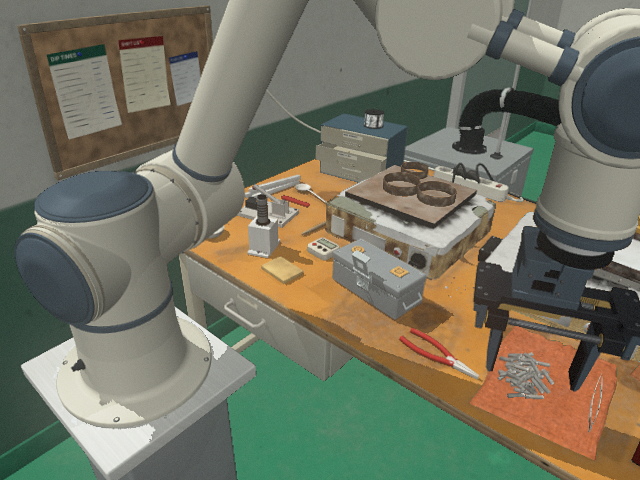

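View pics/top0.png

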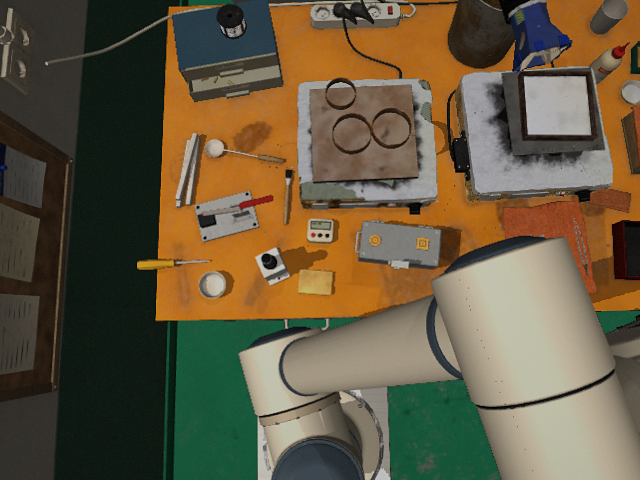

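The scene view shows the box around (378,278) with its hasp raised near (360,262), and the probe and stand at (263,225). In the top view the round pad looks like the one at (375,240), the square at (422,244), and the probe is at (269,261). I'll zoom in on these next.

```bash
python3 - <<'E'
import cv2,numpy as np
s=cv2.imread("pics/scene0.png");t=cv2.imread("pics/top0.png")
a=cv2.resize(s[180:330,230:430],(800,600),interpolation=cv2.INTER_CUBIC)
b=cv2.resize(t[205:305,245:445],(800,400),interpolation=cv2.INTER_CUBIC)
cv2.imwrite("pics/za.png",a);cv2.imwrite("pics/zb.png",b)
E
cat > h.py <<'E'
import numpy as np,cv2
from cell import *
from scipy.spatial.transform import Rotation as R
def q2R(q): return R.from_quat([q[1],q[2],q[3],q[0]]).as_matrix()
def ray(n,uv):
    c=camera_info(n);K=np.array([[c['fx'],0,c['cx']],[0,c['fy'],c['cy']],[0,0,1]])
    p=cv2.undistortPoints(np.array([[uv]],float),K,np.array(c['distortion']))[0,0]
    d=q2R(c['attitude'])@np.array([p[0],p[1],1]);return np.array(c['xyz']),d/np.linalg.norm(d)
def plane(n,uv,z):
    o,d=ray(n,uv);return o+d*(z-o[2])/d[2]
def tri(u1,u2):
    o1,d1=ray("scene",u1);o2,d2=ray("top",u2)
    A=np.stack([d1,-d2],1);s=np.linalg.lstsq(A,o2-o1,rcond=None)[0]
    a,b=o1+s[0]*d1,o2+s[1]*d2;return (a+b)/2,np.linalg.norm(a-b)
def proj(n,P):
    c=camera_info(n);K=np.array([[c['fx'],0,c['cx']],[0,c['fy'],c['cy']],[0,0,1]])
    M=q2R(c['attitude']).T;r=cv2.Rodrigues(M)[0]
    return cv2.projectPoints(np.atleast_2d(np.array(P,float)),r,-M@np.array(c['xyz']),K,np.array(c['distortion']))[0][:,0]
E
```

```text
(no output)
```

View pics/za.png

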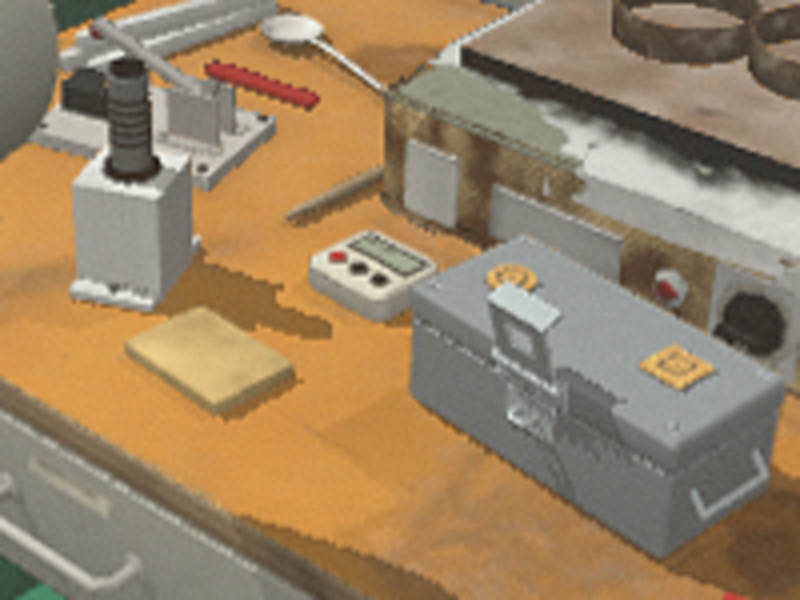

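View pics/zb.png

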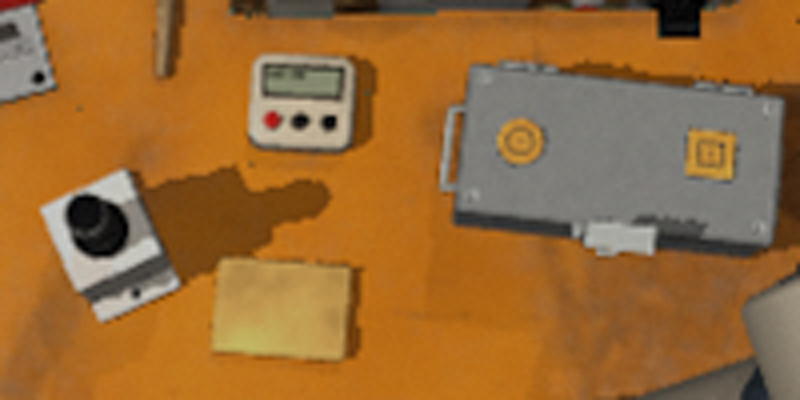

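Run:
```python
from h import *
s=cv2.imread("pics/scene0.png");t=cv2.imread("pics/top0.png")
def pads(im,roi,name):
    x0,y0,x1,y1=roi
    hsv=cv2.cvtColor(im,cv2.COLOR_BGR2HSV)
    m=((hsv[...,1]>90)&(hsv[...,0]<30)).astype(np.uint8)[y0:y1,x0:x1]
    m=cv2.morphologyEx(m,cv2.MORPH_CLOSE,np.ones((3,3)))
    n,l,st,c=cv2.connectedComponentsWithStats(m)
    for i in range(1,n):
        if 20<st[i,4]<400: print(name,c[i]+[x0,y0],st[i])
pads(t,(361,222,440,262),"top"); pads(s,(335,240,425,300),"scene")
f=lambda x,y:(245+x/4-.4,205+y/4-.4)
g=lambda x,y:(230+x/4-.4,180+y/4-.4)
print("lid corners z=.08")
P=[plane("top",f(*p),.08) for p in [(470,67),(783,98),(770,240),(456,209)]]
for p in P: print(p)
y=P[0]-P[1];print("w",np.linalg.norm(y),"yaw",np.degrees(np.arctan2(-y[0],y[1])));y=P[3]-P[2];print("w",np.linalg.norm(y),np.degrees(np.arctan2(-y[0],y[1])))
print("tri BL",tri(g(520,236),f(470,67)),"BR",tri(g(783,381),f(783,98)))
print("round",tri(g(512,277),f(521,142)),plane("top",f(521,142),.083),"sq",plane("top",f(711,154),.083))
print("sq tri",tri(g(679,368),f(711,154)))
print("hasp edge scene tri", tri(g(490,292),f(590,222)))
print("probe cap tri", tri(g(127,65),f(84,211)))
print("stand top", [plane("top",f(*p),.074) for p in [(40,209),(126,169),(165,243),(82,284)]])
for q in [(84,211)]: print(plane("top",f(*q),.146))
for q in [(102,228)]: print(plane("top",f(*q),.079))
```

```text
top [417.56872038 223.72511848] [ 24   0  55   7 211]
top [374.64220183 239.91743119] [  8  13  12  11 109]
top [422.25170068 243.18367347] [ 55  15  13  13 147]
scene [342.72527473 242.23076923] [ 0  0 20  8 91]
scene [396.61279461 248.31313131] [ 50   0  24  23 297]
scene [357.61538462 248.61538462] [17  6 12  7 52]
scene [398.57894737 271.30701754] [ 55  26  18  11 114]
scene [344.2543554  292.95470383] [  0  41  28  19 287]
scene [423.53846154 293.07692308] [87 45  3 15 26]
lid corners z=.08
[ 0.53019111 -0.10648071  0.08      ]
[ 0.50656547 -0.29441623  0.08      ]
[ 0.42052303 -0.28163992  0.08      ]
[ 0.44345046 -0.09534501  0.08      ]
w 0.18941470123662082 yaw -7.165149014537209
w 0.18770045470478902 -7.01614587023456
tri BL (array([ 0.5308247 , -0.10645687,  0.076162  ]), np.float64(0.000623447429625986)) BR (array([ 0.50674015, -0.29442515,  0.07613867]), np.float64(0.0019355325514099806))
round (array([ 0.48277743, -0.13544524,  0.08294275]), np.float64(5.864310085531514e-05)) [ 0.48274725 -0.13541844  0.083     ] sq [ 0.47279398 -0.24876337  0.083     ]
sq tri (array([ 0.47359113, -0.24965145,  0.08025396]), np.float64(0.0010125763931966094))
hasp edge scene tri (array([ 0.42556281, -0.16742038,  0.11513345]), np.float64(0.009741431502958541))
probe cap tri (array([0.43707147, 0.11932448, 0.14453366]), np.float64(0.0012161963130590421))
stand top [array([0.45001013, 0.15550988, 0.074     ]), array([0.47334282, 0.10330722, 0.074     ]), array([0.42762411, 0.07987628, 0.074     ]), array([0.40391226, 0.1299619 , 0.074     ])]
[0.437304  0.1187144 0.146    ]
[0.43686917 0.11724754 0.079     ]
```

Run:
```python
from h import *
g=lambda x,y:(230+x/4-.4,180+y/4-.4)
f=lambda x,y:(245+x/4-.4,205+y/4-.4)
yaw=np.radians(-7.1);bx=np.array([np.cos(yaw),np.sin(yaw),0]);by=np.array([-np.sin(yaw),np.cos(yaw),0])
C=np.array([.475,-.1945,0]);H=C-.050*bx+[0,0,.074];print("hinge",H)
for n,p,yy in [("scene",g(490,290),.02),("scene",g(498,338),.02),("scene",g(553,330),-.02),("scene",g(560,316),-.02),("top",f(588,250),.02),("top",f(655,252),-.02),("top",f(588,222),.02)]:
    o,d=ray(n,p);k=((H+yy*by-o)@by)/(d@by);P=o+k*d-H
    print(n,p,"x",P@bx*1e3,"z",P[2]*1e3)
o=get_obs();print(q2R(o['eef_rot']).round(3),o['ee_pos'])
t=cv2.imread("pics/top0.png");s=cv2.imread("pics/scene0.png")
for th in (2.0,2.3,2.6,2.9):
    E=[-46*np.sin(th),-46*np.cos(th)];L=[E[0]-14*np.cos(th),E[1]+14*np.sin(th)]
    for n in("scene","top"):
        print(th,n,[proj(n,H+(e[0]*bx+[0,0,e[1]])/1e3+yy*by)[0].round(1) for e in(E,L) for yy in(.02,-.02)])
```

```text
hinge [ 0.4253834  -0.18831993  0.074     ]
scene (352.1, 252.1) x -10.43739716215244 z 45.289452305827886
scene (354.1, 264.1) x -1.748251063945323 z 11.784284998276288
scene (367.85, 262.1) x -5.698409128696852 z 39.048050721536235
scene (369.6, 258.6) x -1.2301539121560148 z 45.54185814691287
top (391.6, 267.1) x -19.013107482572025 z 69.46087181804901
top (408.35, 267.6) x -13.702247527659129 z 50.83548418439861
top (391.6, 260.1) x -0.9648741987698792 z 55.3973833982256
[[-0.     0.93   0.369]
 [ 0.001  0.369 -0.93 ]
 [-1.     0.    -0.001]] [ 0.23045728 -0.58059264  0.21339701]
2.0 scene [array([340.6, 268.3]), array([354.7, 277.1]), array([342.9, 262.1]), array([357.2, 270.7])]
2.0 top [array([388.5, 279.4]), array([405.6, 281.2]), array([389.3, 276.4]), array([406.5, 278.1])]
2.3 scene [array([343.5, 262.3]), array([357.7, 270.9]), array([347. , 256.4]), array([361.3, 264.8])]
2.3 top [array([389.3, 275.7]), array([406.5, 277.5]), array([390.1, 271.2]), array([407.4, 273. ])]
2.6 scene [array([347.4, 256.8]), array([361.7, 265.3]), array([351.7, 251.8]), array([366.1, 260. ])]
2.6 top [array([390.1, 270.8]), array([407.3, 272.5]), array([390.8, 265.2]), array([408.2, 267. ])]
2.9 scene [array([351.9, 252.5]), array([366.2, 260.7]), array([356.6, 248.8]), array([371. , 256.9])]
2.9 top [array([390.8, 265. ]), array([408.1, 266.8]), array([391.4, 259. ]), array([408.7, 260.8])]
```

The hasp stands at about 2.9 rad. The round pad is on the left, at (0.483,-0.135). I'll turn the tool so its axes line up with the box and go to a point above and behind the hasp.

```bash
python3 -m pendant '[[[0,0,0,5.74,0,0],[0,0,0,5.74,0,0],[0,0,0,5.74,0,0],[0,0,0,5.74,0,0],[0,0,0,5.74,0,0]]]' 0 20
python3 -m pendant '[[[0,14.4,-34.4,0,0,0],[0,14.4,-34.4,0,0,0],[0,14.4,-34.4,0,0,0],[0,14.4,-34.4,0,0,0],[0,14.4,-34.4,0,0,0],[0,14.4,-34.4,0,0,0],[0,14.4,-34.4,0,0,0],[0,14.4,-34.4,0,0,0],[0,14.4,-34.4,0,0,0],[0,14.4,-34.4,0,0,0]]]'
cat >> h.py <<'E'
yaw=np.radians(-7.1);bx=np.array([np.cos(yaw),np.sin(yaw),0]);by=np.array([-np.sin(yaw),np.cos(yaw),0])
C=np.array([.475,-.1945,0]);H=C-.050*bx+[0,0,.074]
def rel():
    o=get_obs();p=o['ee_pos'];d=p-H;M=q2R(o['eef_rot'])
    print("t",round(o['time'],2),"bx,by rel hinge mm",(d@bx*1e3).round(1),(d@by*1e3).round(1),"z",(p[2]*1e3).round(1),"F",o['contact_force'].round(2),"w",round(o['width'],4))
    print(M.round(3).tolist())
E
python3 -c "
from h import *
rel()"
```

```text
time: 0.52
ee_pos: [0.2305, -0.5807, 0.2136]
eef_rot: [0.467, 0.531, 0.467, -0.531]
contact_force: [0.2, 0.5, -0.4]
width: 0.0606
time: 1.35
ee_pos: [0.4161, -0.2555, 0.2138]
eef_rot: [-0.468, -0.53, -0.468, 0.53]
contact_force: [0.7, -0.5, -0.9]
width: 0.0003
t 1.35 bx,by rel hinge mm -0.9 -67.8 z 213.8 F [ 0.72 -0.49 -0.94] w 0.0003
[[-0.0, 0.992, -0.123], [0.0, -0.123, -0.992], [-1.0, -0.0, -0.0]]
```

```bash
python3 -m pendant '[[[0,10,-22,0,0,0],[0,10,-22,0,0,0],[0,9,-23,0,0,0],[25,0,0,0,0,0],[25,0,0,0,0,0],[0,0,0,0,0,0],[0,0,0,0,0,0]]]'
python3 -c "
from h import *
rel();cv2.imwrite('pics/s1.png',cv2.resize(snapshot('scene')[180:330,260:460],(800,600)));cv2.imwrite('pics/t1.png',snapshot('top'))"
```

```text
time: 1.93
ee_pos: [0.452, -0.1939, 0.1634]
eef_rot: [-0.467, -0.529, -0.469, 0.53]
contact_force: [-0.5, 0.1, 0.7]
width: 0.0003
t 1.93 bx,by rel hinge mm 27.1 -2.2 z 163.4 F [-0.53  0.06  0.75] w 0.0003
[[-0.003, 0.992, -0.123], [0.001, -0.123, -0.992], [-1.0, -0.003, -0.001]]
```

View pics/s1.png

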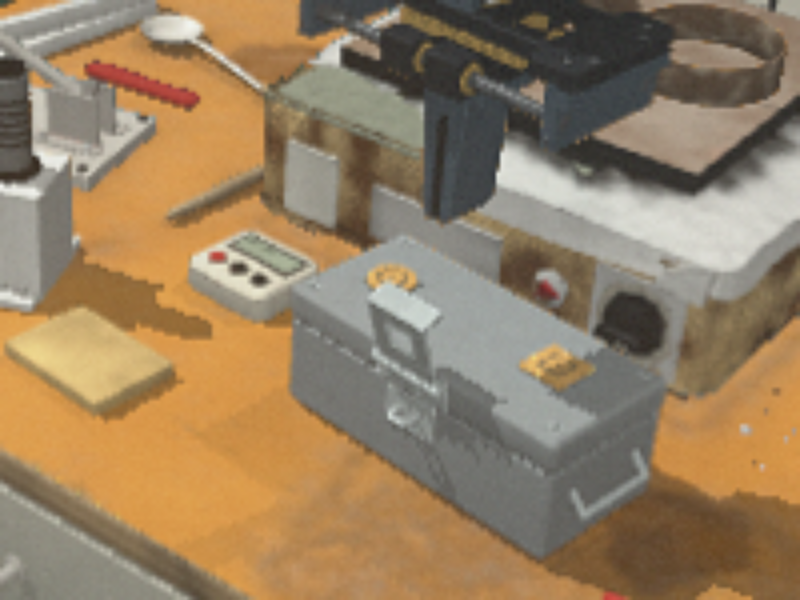

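The fingers are above the lid just behind the hasp, and the hasp is still raised at about (405,320) in the crop. I'll descend behind it.

```bash
python3 -m pendant '[[[20,0,0,0,0,0],[20,0,0,0,0,0],[15,0,0,0,0,0],[10,0,0,0,0,0],[7,0,0,0,0,0],[0,0,0,0,0,0],[0,0,0,0,0,0]]]'
python3 -c "
from h import *
rel();cv2.imwrite('pics/s2.png',cv2.resize(snapshot('scene')[180:330,260:460],(800,600)))"
```

```text
time: 2.62
ee_pos: [0.4531, -0.1947, 0.0927]
eef_rot: [0.469, 0.53, 0.468, -0.53]
contact_force: [0.7, 0.1, -0.2]
width: 0.0007
t 2.62 bx,by rel hinge mm 28.3 -2.9 z 92.7 F [ 0.67  0.07 -0.19] w 0.0007
[[0.001, 0.992, -0.123], [-0.0, -0.123, -0.992], [-1.0, 0.001, 0.0]]
```

View pics/s2.png

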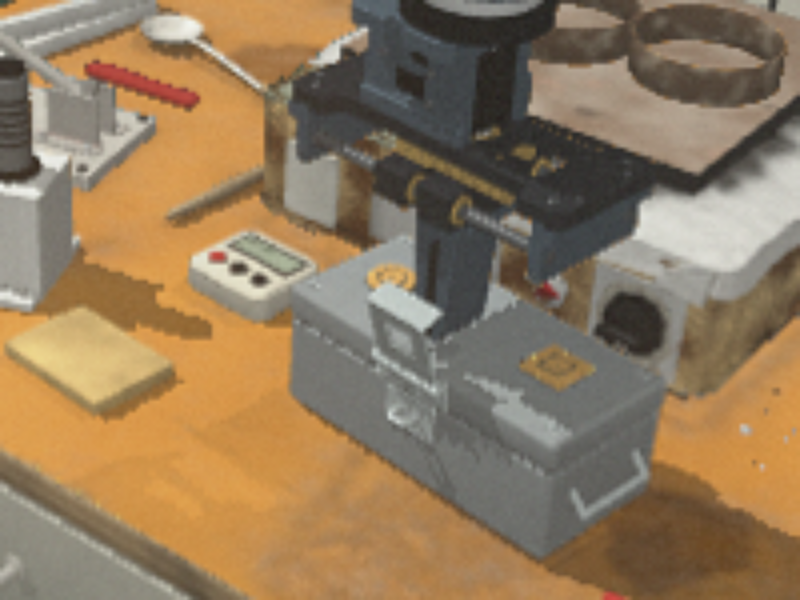

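The finger is behind the hasp and clear of both pads. Now I'll pull it toward the robot.

```bash
python3 -m pendant '[[[0,-8,-3,0,0,0],[0,-8,0,0,0,0],[0,-8,0,0,0,0],[0,-8,0,0,0,0],[0,-8,0,0,0,0],[0,-8,0,0,0,0],[0,-8,0,0,0,0],[0,0,0,0,0,0]]]'
python3 -c "
from h import *
rel();cv2.imwrite('pics/s3.png',cv2.resize(snapshot('scene')[180:330,260:460],(800,600)))"
```

```text
time: 3.33
ee_pos: [0.4026, -0.1873, 0.0931]
eef_rot: [0.472, 0.532, 0.464, -0.528]
contact_force: [28.7, -5.5, -13.8]
width: 0.0005
t 3.33 bx,by rel hinge mm -22.8 -1.8 z 93.1 F [ 28.7   -5.49 -13.77] w 0.0005
[[0.012, 0.992, -0.124], [-0.006, -0.124, -0.992], [-1.0, 0.013, 0.004]]
```

View pics/s3.png

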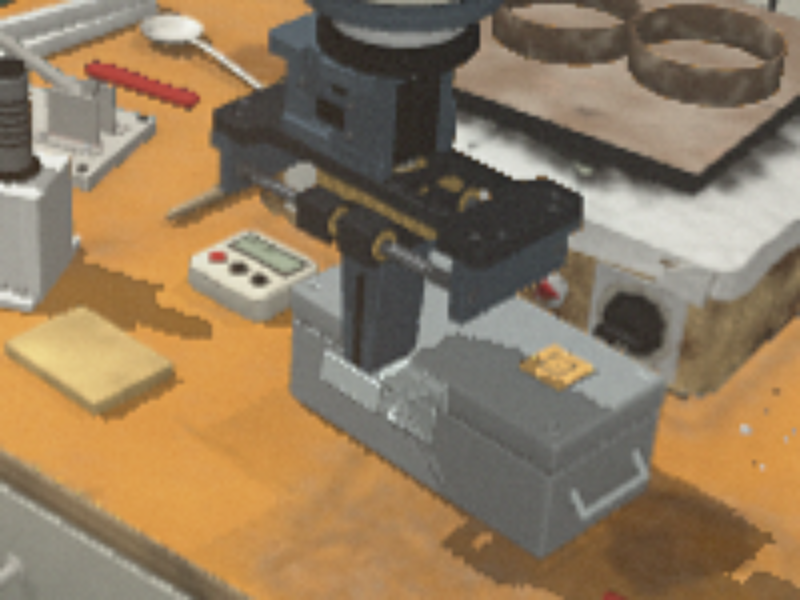

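The finger has hooked inside the lip corner, with 30 N on the tool. I'll back off, rise over the lip and go out beyond it.

```bash
python3 -m pendant '[[[0,6,0,0,0,0],[-10,4,0,0,0,0],[-25,0,0,0,0,0],[0,0,0,0,0,0],[0,-15,0,0,0,0],[0,-15,0,0,0,0],[0,-10,0,0,0,0],[0,0,0,0,0,0],[0,0,0,0,0,0]]]'
python3 -c "
from h import *
rel();cv2.imwrite('pics/s4.png',cv2.resize(snapshot('scene')[180:330,260:460],(800,600)))"
```

```text
time: 4.13
ee_pos: [0.3675, -0.1808, 0.127]
eef_rot: [0.468, 0.53, 0.468, -0.53]
contact_force: [0.7, -0.2, 0.6]
width: 0.0005
t 4.13 bx,by rel hinge mm -58.4 0.3 z 127.0 F [ 0.7  -0.23  0.59] w 0.0005
[[0.0, 0.992, -0.124], [-0.0, -0.124, -0.992], [-1.0, 0.0, 0.0]]
```

View pics/s4.png

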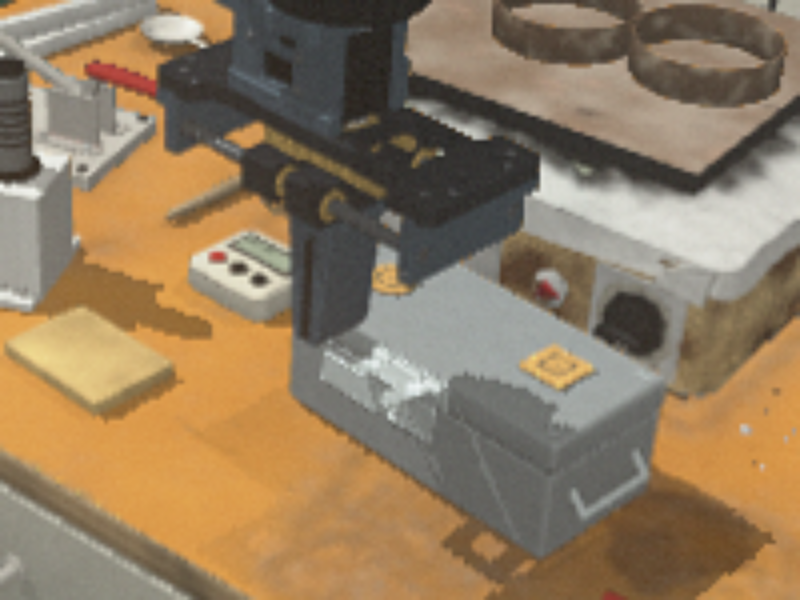

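Hasp now near 1.9 rad, about level, with the fingers out in front of it. I'll come back 10 mm over the lip edge and press down.

```bash
python3 -m pendant '[[[0,10,0,0,0,0],[15,0,0,0,0,0],[10,0,0,0,0,0],[10,0,0,0,0,0],[10,0,0,0,0,0],[10,0,0,0,0,0],[10,0,0,0,0,0],[10,0,0,0,0,0],[0,0,0,0,0,0]]]'
python3 -c "
from h import *
rel();cv2.imwrite('pics/s5.png',cv2.resize(snapshot('scene')[180:330,260:460],(800,600)))"
```

```text
time: 4.93
ee_pos: [0.3786, -0.1821, 0.0505]
eef_rot: [-0.468, -0.53, -0.469, 0.53]
contact_force: [-0.8, 0.3, -0.2]
width: -0.0002
t 4.93 bx,by rel hinge mm -47.2 0.4 z 50.5 F [-0.75  0.32 -0.21] w -0.0002
[[-0.001, 0.992, -0.123], [0.001, -0.123, -0.992], [-1.0, -0.001, -0.0]]
```

View pics/s5.png

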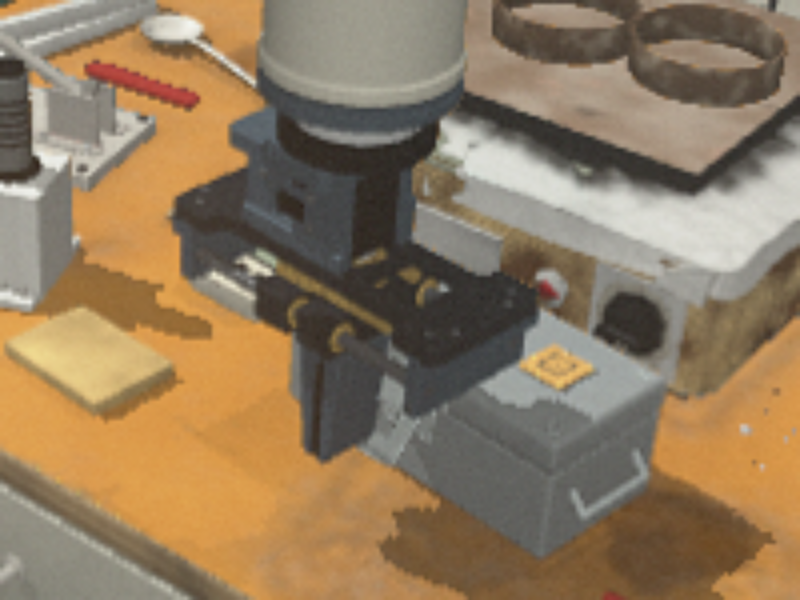

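```bash
python3 -m pendant '[[[10,0,0,0,0,0],[10,0,0,0,0,0],[7,0,0,0,0,0],[0,4,0,0,0,0],[0,4,0,0,0,0],[0,4,0,0,0,0],[0,0,0,0,0,0],[0,0,0,0,0,0]]]'
python3 -c "
from h import *
rel()"
python3 -m pendant '[[[0,2,0,0,0,0],[0,2,0,0,0,0],[0,0,0,0,0,0],[0,0,0,0,0,0]]]'
python3 -c "
from h import *
rel();cv2.imwrite('pics/s6.png',cv2.resize(snapshot('scene')[180:330,260:460],(800,600)))"
```

```text
time: 5.65
ee_pos: [0.3903, -0.1837, 0.0253]
eef_rot: [0.469, 0.53, 0.468, -0.53]
contact_force: [0.6, -0.1, 0.4]
width: 0.0004
t 5.65 bx,by rel hinge mm -35.4 0.2 z 25.3 F [ 0.59 -0.11  0.36] w 0.0004
[[0.001, 0.992, -0.122], [-0.001, -0.122, -0.992], [-1.0, 0.001, 0.001]]
time: 5.98
ee_pos: [0.3937, -0.184, 0.025]
eef_rot: [0.468, 0.53, 0.468, -0.53]
contact_force: [-0.2, 0.1, 0.3]
width: 0.0006
t 5.98 bx,by rel hinge mm -31.9 0.4 z 25.0 F [-0.17  0.1   0.31] w 0.0006
[[0.0, 0.992, -0.123], [-0.0, -0.123, -0.992], [-1.0, 0.0, 0.0]]
```

View pics/s6.png

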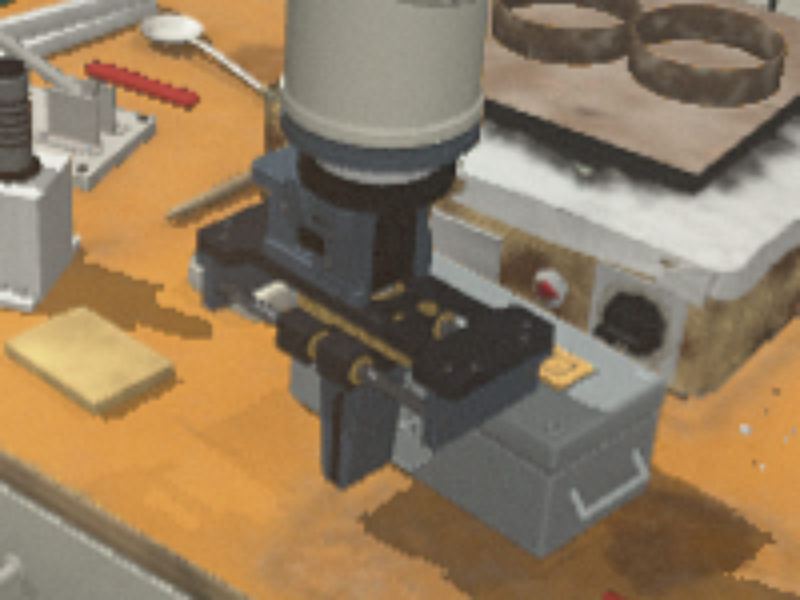

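No stop felt yet, so I'll keep creeping in until the force rises.

```bash
for i in 1 2 3; do python3 -m pendant '[[[0,1.5,0,0,0,0],[0,0,0,0,0,0],[0,0,0,0,0,0]]]' | grep -E "ee_pos|force"; done
```

```text
ee_pos: [0.3945, -0.1839, 0.0248]
contact_force: [-4.0, -0.3, -0.0]
ee_pos: [0.395, -0.1837, 0.0247]
contact_force: [-10.1, -1.9, 2.1]
ee_pos: [0.3955, -0.1835, 0.0246]
contact_force: [-16.1, -4.7, 4.1]
```

The hasp is against its stop, with the force rising to 16 N. I'll retreat and check it.

```bash
python3 -m pendant '[[[0,-10,0,0,0,0],[0,-25,0,0,0,0],[0,-25,0,0,0,0],[-30,-10,0,0,0,0],[-40,0,0,0,0,0],[-40,0,-20,0,0,0],[-35,0,-30,0,0,0],[0,0,-30,0,0,0],[0,0,-30,0,0,0],[0,0,0,0,0,0]]]' 60 
python3 -c "
from h import *
rel();cv2.imwrite('pics/s7.png',cv2.resize(snapshot('scene')[180:330,260:460],(800,600)));cv2.imwrite('pics/t7.png',cv2.resize(snapshot('top')[195:315,245:445],(800,480)))"
```

```text
time: 7.62
ee_pos: [0.3415, -0.0673, 0.1644]
eef_rot: [0.469, 0.53, 0.469, -0.529]
contact_force: [-0.4, -0.4, -0.7]
width: 0.0547
t 7.62 bx,by rel hinge mm -98.2 109.7 z 164.4 F [-0.4  -0.42 -0.69] w 0.0547
[[0.002, 0.993, -0.12], [0.0, -0.12, -0.993], [-1.0, 0.002, -0.001]]
```

View pics/s7.png

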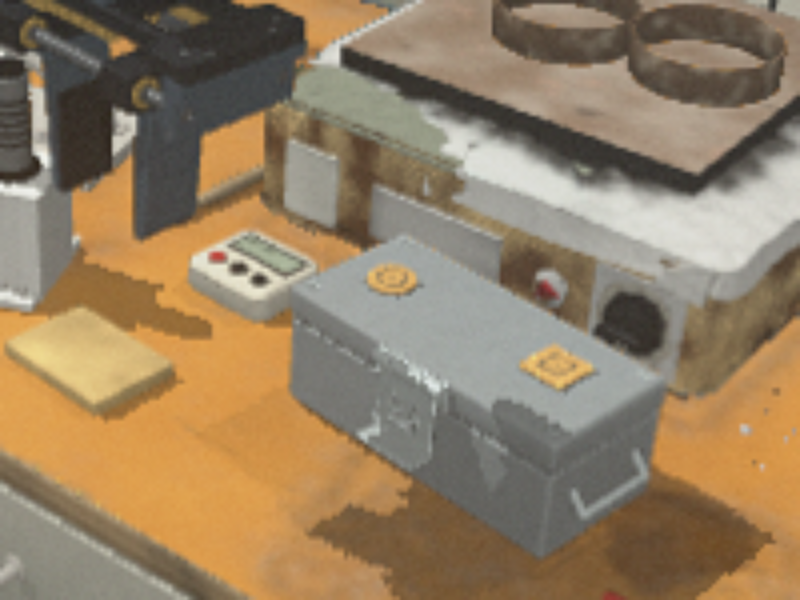

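View pics/t7.png

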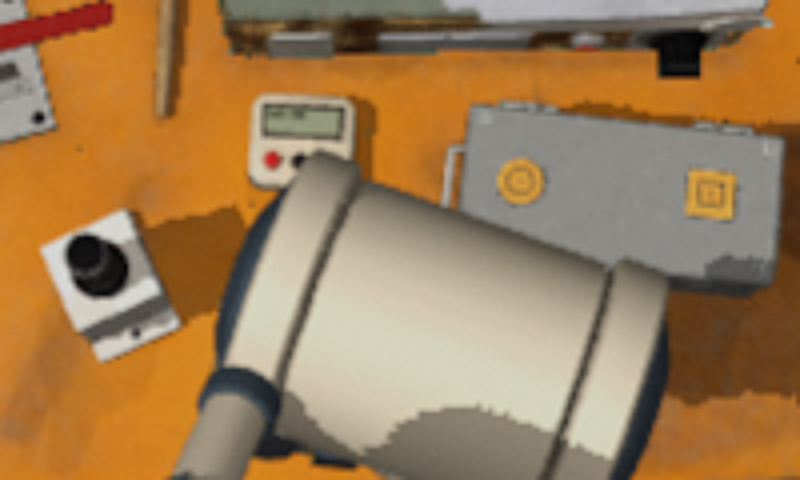

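The hasp is closed flat over its staple and the loose items haven't moved. Round pad: (391,279) in the scene crop, (520,181) in the top crop. Next I'll get more exact positions for the probe and the pad.

Run:
```python
from h import *
s=snapshot("scene");t=snapshot("top")
cv2.imwrite("pics/s8.png",s);cv2.imwrite("pics/t8.png",t)
def comp(im,m,roi,lo,hi,nm):
    x0,y0,x1,y1=roi
    n,l,st,c=cv2.connectedComponentsWithStats(m[y0:y1,x0:x1].astype(np.uint8))
    for i in range(1,n):
        if lo<st[i,4]<hi: print(nm,(c[i]+[x0,y0]).round(2),st[i])
hs=cv2.cvtColor(s,cv2.COLOR_BGR2HSV);ht=cv2.cvtColor(t,cv2.COLOR_BGR2HSV)
comp(s,cv2.morphologyEx(((hs[...,1]>90)&(hs[...,0]<30)).astype(np.uint8),cv2.MORPH_CLOSE,np.ones((3,3))),(346,240,375,258),30,300,"padS")
comp(t,cv2.morphologyEx(((ht[...,1]>90)&(ht[...,0]<30)).astype(np.uint8),cv2.MORPH_CLOSE,np.ones((3,3))),(366,230,386,250),30,300,"padT")
comp(t,ht[...,2]<70,(254,248,286,280),20,500,"probeT<70")
comp(t,ht[...,2]<45,(254,248,286,280),20,500,"probeT<45")
comp(s,hs[...,2]<100,(250,190,275,228),20,900,"probeS")
cv2.imwrite("pics/zp.png",np.hstack([cv2.resize(s[185:245,240:290],(400,480),interpolation=cv2.INTER_NEAREST),cv2.resize(t[245:285,250:290],(400,480)[:1]+(400,),interpolation=cv2.INTER_NEAREST)[:480].repeat(1,0) if 0 else cv2.copyMakeBorder(cv2.resize(t[245:285,250:290],(400,400),interpolation=cv2.INTER_NEAREST),0,80,0,0,cv2.BORDER_CONSTANT)]))
```

```text
padS [357.56 249.28] [ 6  6 12  8 71]
padT [374.65 239.97] [  3   5  12  11 107]
probeT<70 [268.92 261.07] [  8   6  15  15 173]
probeT<45 [269.17 260.88] [  8   6  15  15 151]
probeS [270.98 200.53] [  9   0  16  38 110]
probeS [260.33 208.85] [  0   4  20  32 390]
```

View pics/zp.png

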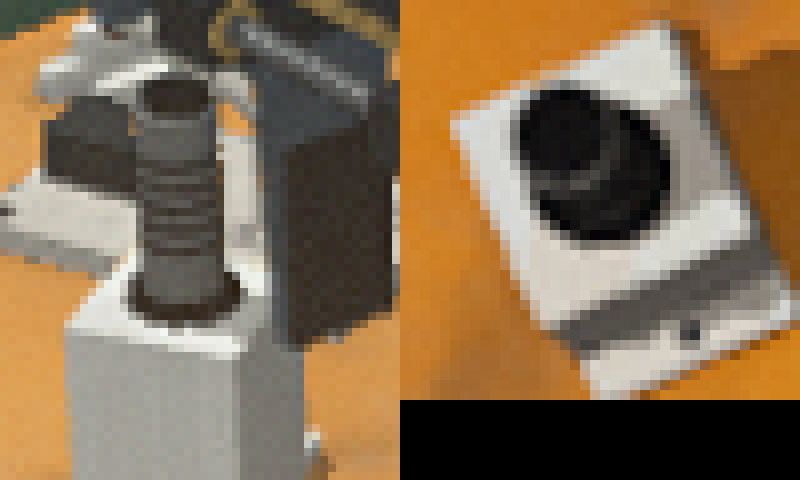

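```bash
python3 - <<'E'
from h import *
print("pad",tri((357.56,249.28),(374.65,239.97)),plane("top",(374.65,239.97),.083),plane("scene",(357.56,249.28),.083))
print("cap",tri((261.75,196.6),(265.8,257.5)),plane("top",(265.8,257.5),.146),plane("scene",(261.75,196.6),.146))
print("collar",plane("top",(268.9,261.1),.079),plane("scene",(262.7,221.6),.079),tri((262.7,221.6),(268.9,261.1)))
E
python3 -m pendant '[[[-5,12,-32.6,0,0,0],[-5,12,-32.6,0,0,0],[-5,12,-32.6,0,0,0],[-5,12,-32.6,0,0,0],[-5,12,-32.6,0,0,0],[-5,12,-32.6,0,0,0],[0,0,0,0,0,0],[0,0,0,0,0,0]]]' 85 10
```

```text
pad (array([ 0.48336121, -0.13507029,  0.08138734]), np.float64(2.0864606609726042e-05)) [ 0.48307559 -0.13495051  0.083     ] [ 0.48124083 -0.13650906  0.083     ]
cap (array([0.43730627, 0.11887641, 0.14258557]), np.float64(0.00042376876880916877)) [0.43694927 0.11825795 0.146     ] [0.43244595 0.11388284 0.146     ]
collar [0.43814608 0.1201399  0.079     ] [0.43128048 0.11308082 0.079     ] (array([0.4388796 , 0.12109154, 0.07285913]), np.float64(0.000394774136706609))
time: 8.48
ee_pos: [0.438, 0.1146, 0.1935]
eef_rot: [0.469, 0.53, 0.469, -0.53]
contact_force: [-0.5, -1.3, -0.1]
width: 0.0775
```

```bash
python3 -m pendant '[[[20,0,-4,0,0,0],[20,0,0,0,0,0],[20,0,0,0,0,0],[15,0,0,0,0,0],[10,0,0,0,0,0],[8,0,0,0,0,0],[5,0,0,0,0,0],[0,0,0,0,0,0],[0,0,0,0,0,0]]]'
python3 -c "
from h import *
cv2.imwrite('pics/s9.png',cv2.resize(snapshot('scene')[140:290,180:380],(800,600)));cv2.imwrite('pics/t9.png',snapshot('top'))"
```

```text
time: 9.23
ee_pos: [0.4376, 0.1178, 0.096]
eef_rot: [-0.468, -0.53, -0.468, 0.53]
contact_force: [-0.3, -0.1, 0.9]
width: 0.0775
```

View pics/s9.png

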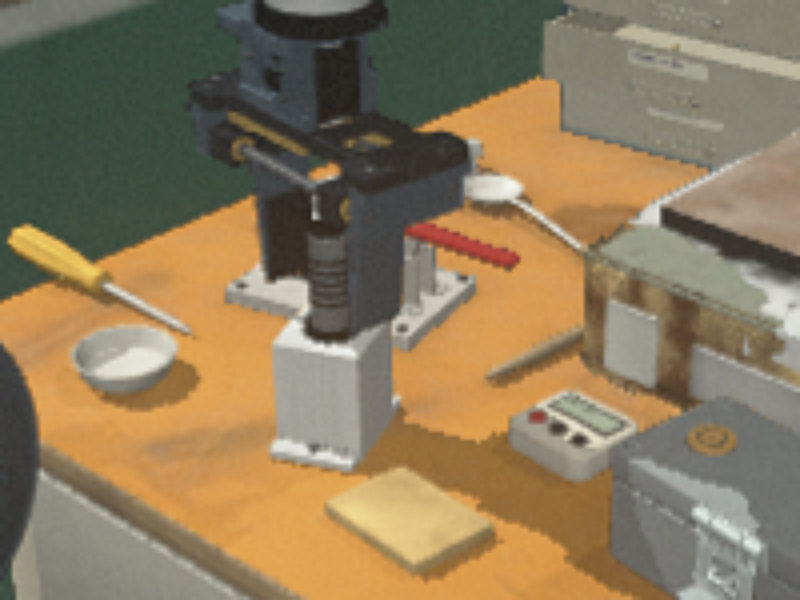

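The fingers straddle the handle at (328,280) in the crop. Closing on it now.

```bash
python3 -m pendant '[[[0,0,0,0,0,0],[0,0,0,0,0,0],[0,0,0,0,0,0],[0,0,0,0,0,0],[0,0,0,0,0,0],[0,0,0,0,0,0],[0,0,0,0,0,0],[0,0,0,0,0,0],[0,0,0,0,0,0],[0,0,0,0,0,0]]]' 0 25
python3 -c "
from h import *
rel()"
```

```text
time: 10.17
ee_pos: [0.4374, 0.1183, 0.0958]
eef_rot: [-0.468, -0.53, -0.468, 0.53]
contact_force: [0.2, -0.1, -0.3]
width: 0.0256
t 10.17 bx,by rel hinge mm -25.9 305.8 z 95.8 F [ 0.23 -0.13 -0.32] w 0.0256
[[-0.0, 0.992, -0.123], [0.0, -0.123, -0.992], [-1.0, -0.0, 0.0]]
```

```bash
python3 -m pendant '[[[-5,0,0,0,0,0],[-10,0,0,0,0,0],[-15,0,0,0,0,0],[-15,0,0,0,0,0],[-15,0,0,0,0,0],[-15,0,0,0,0,0],[-15,0,0,0,0,0],[-15,0,0,0,0,0],[-15,0,0,0,0,0],[0,0,0,0,0,0]]]'
python3 -m pendant '[[[0,0,0,0,0,0],[0,0,0,0,0,0],[0,0,0,0,0,0]]]'
python3 -c "
from h import *
rel()
cv2.imwrite('pics/s10.png',cv2.resize(snapshot('scene')[140:290,180:380],(800,600)));cv2.imwrite('pics/t10.png',snapshot('top'))"
```

```text
time: 11.0
ee_pos: [0.4386, 0.1185, 0.2185]
eef_rot: [0.469, 0.531, 0.468, -0.529]
contact_force: [1.4, 0.4, -1.0]
width: 0.0256
time: 11.25
ee_pos: [0.437, 0.1182, 0.2151]
eef_rot: [-0.468, -0.529, -0.469, 0.53]
contact_force: [0.1, 0.3, -0.9]
width: 0.026
t 11.25 bx,by rel hinge mm -26.4 305.6 z 215.1 F [ 0.12  0.33 -0.9 ] w 0.026
[[-0.001, 0.992, -0.123], [-0.0, -0.123, -0.992], [-1.0, -0.001, 0.0]]
```

View pics/s10.png

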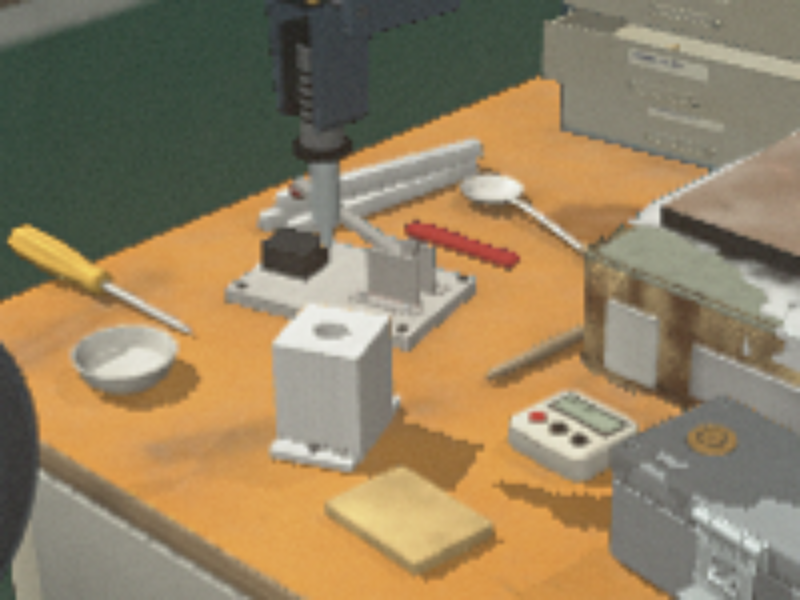

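The probe is out and upright, with its collar at (323,147) and its tip near (328,250) in the crop. Moving above the round pad.

```bash
python3 -c "
from h import *
print(plane('scene',(180+332/4-.4,140+331/4-.4),.074))"
python3 -m pendant '[[[0,3,10,0,0,0],[0,8,25,0,0,0],[0,8,26,0,0,0],[0,8,26,0,0,0],[0,8,26,0,0,0],[0,8,26,0,0,0],[0,8,26,0,0,0],[0,8,26,0,0,0],[0,8,26,0,0,0],[0,7,20,0,0,0]]]'
python3 -m pendant '[[[0,3,8.6,0,0,0],[0,0,0,0,0,0],[0,0,0,0,0,0],[0,0,0,0,0,0],[0,0,0,0,0,0]]]'
python3 -c "
from h import *
rel()
s=snapshot('scene');t=snapshot('top')
cv2.imwrite('pics/s11f.png',s);cv2.imwrite('pics/t11f.png',t)
cv2.imwrite('pics/s11.png',cv2.resize(s[160:310,260:460],(800,600)));cv2.imwrite('pics/t11.png',cv2.resize(t[195:315,245:445],(800,480)))"
```

```text
[0.43457342 0.11715842 0.074     ]
time: 12.18
ee_pos: [0.4816, -0.1286, 0.2155]
eef_rot: [-0.468, -0.53, -0.468, 0.53]
contact_force: [-0.3, 0.3, -1.0]
width: 0.0252
time: 12.6
ee_pos: [0.4834, -0.1339, 0.2158]
eef_rot: [-0.468, -0.53, -0.469, 0.53]
contact_force: [0.5, -1.3, -1.4]
width: 0.0256
t 12.6 bx,by rel hinge mm 50.9 61.2 z 215.8 F [ 0.52 -1.26 -1.37] w 0.0256
[[-0.0, 0.993, -0.122], [0.0, -0.122, -0.993], [-1.0, -0.0, -0.0]]
```

View pics/s11.png

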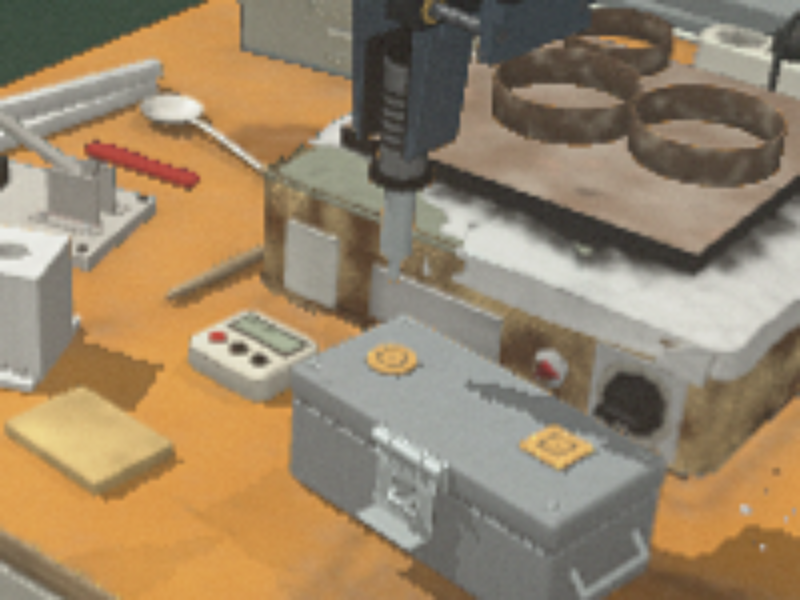

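View pics/t11.png

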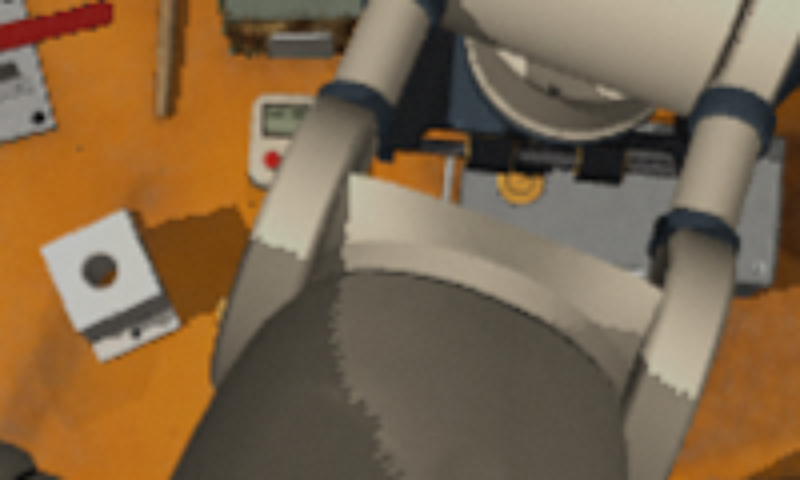

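Run:
```python
from h import *
hS=(260+12/4-.4,160+249/4-.4);hT=(245+99/4-.4,195+269/4-.4)
print("hole",plane("top",hT,.074),plane("scene",hS,.074),tri(hS,hT))
print("proj tip if axis=TCP",proj("scene",[.4834,-.1345,.131]),proj("scene",[.4834,-.1345,.149]),"collar under",proj("scene",[.4834,-.1345,.194]))
s=cv2.imread("pics/s11f.png");cv2.imwrite("pics/zt.png",cv2.resize(s[195:255,335:385],(500,600),interpolation=cv2.INTER_NEAREST))
```

```text
hole [0.43701269 0.1197185  0.074     ] [0.43630869 0.11897606 0.074     ] (array([0.43709286, 0.11981256, 0.07336135]), np.float64(2.8027948205009716e-05))
proj tip if axis=TCP [[358.77870709 229.80608043]] [[359.30471983 222.54332067]] collar under [[360.65398756 203.81738704]]
```

View pics/zt.png

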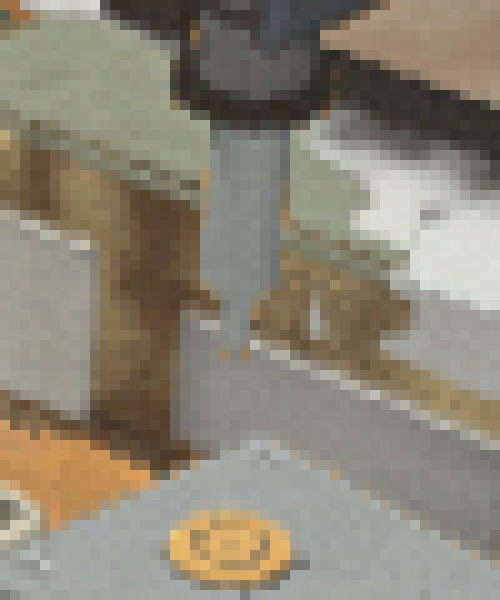

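Tip seen at (358,229.8), predicted (358.8,229.8), so the probe's axis lies on the TCP axis. Descending in steps.

```bash
python3 -m pendant '[[[10,0,1.2,0,0,0],[10,0,0,0,0,0],[10,0,0,0,0,0],[7,0,0,0,0,0],[5,0,0,0,0,0],[2,0,0,0,0,0],[0,0,0,0,0,0],[0,0,0,0,0,0],[0,0,0,0,0,0],[0,0,0,0,0,0]]]'
python3 -c "
from h import *
rel()
s=snapshot('scene')
cv2.imwrite('pics/s12.png',cv2.resize(s[195:255,335:385],(500,600),interpolation=cv2.INTER_NEAREST))
p=get_obs()['ee_pos'];print(p,proj('scene',p-[0,0,.0848]))"
```

```text
time: 13.53
ee_pos: [0.4838, -0.1362, 0.1722]
eef_rot: [0.468, 0.53, 0.468, -0.53]
contact_force: [-0.5, 0.9, -2.0]
width: 0.0256
t 13.53 bx,by rel hinge mm 51.5 59.0 z 172.2 F [-0.51  0.86 -2.03] w 0.0256
[[0.001, 0.992, -0.123], [-0.0, -0.123, -0.992], [-1.0, 0.001, 0.0]]
[ 0.48376607 -0.13613632  0.17215023] [[358.22961374 247.10104284]]
```

View pics/s12.png

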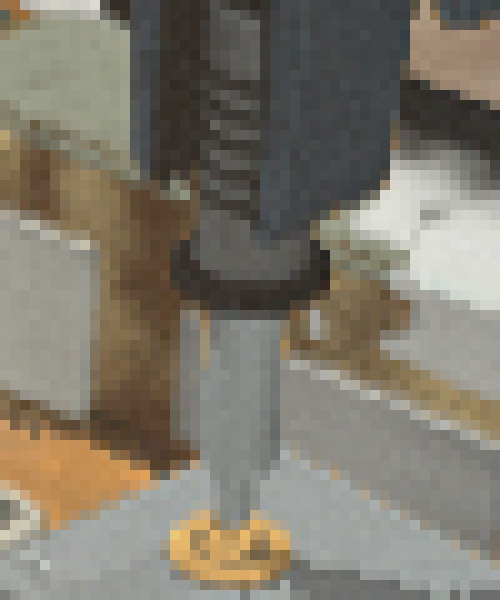

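The tip is just above the pad centre: tip at (358.3,247), pad centre at (357.6,249.3). I'll press in small steps.

```bash
python3 -m pendant '[[[1.5,0,0,0,0,0],[1.5,0,0,0,0,0],[1,0,0,0,0,0],[0,0,0,0,0,0],[0,0,0,0,0,0],[0,0,0,0,0,0]]]'|grep -E "ee_pos|force"
for i in 1 2 3; do python3 -m pendant '[[[1,0,0,0,0,0],[0,0,0,0,0,0],[0,0,0,0,0,0],[0,0,0,0,0,0]]]'|grep -E "ee_pos|force"; done
python3 - <<'E'
from h import *
F=[]
for i in range(6):
    s=snapshot('scene');F.append(get_obs()['contact_force'])
print(np.array(F).round(1).tolist(),get_obs()['ee_pos'])
cv2.imwrite('pics/s13.png',cv2.resize(s[195:255,335:385],(500,600),interpolation=cv2.INTER_NEAREST))
E
```

```text
ee_pos: [0.4836, -0.1361, 0.1678]
contact_force: [1.1, 0.1, -0.8]
ee_pos: [0.4836, -0.1361, 0.1668]
contact_force: [0.2, -0.0, -0.3]
ee_pos: [0.4836, -0.1361, 0.1658]
contact_force: [-0.2, -0.8, -0.0]
ee_pos: [0.4836, -0.1361, 0.1648]
contact_force: [-0.1, 0.6, 0.8]
[[0.1, 0.2, 1.0], [-0.3, 0.2, 1.5], [0.6, -0.1, 2.0], [0.9, 0.6, 1.0], [0.5, -1.5, 1.6], [-1.3, 0.1, 1.4]] [ 0.48360171 -0.1360858   0.16483738]
```

View pics/s13.png

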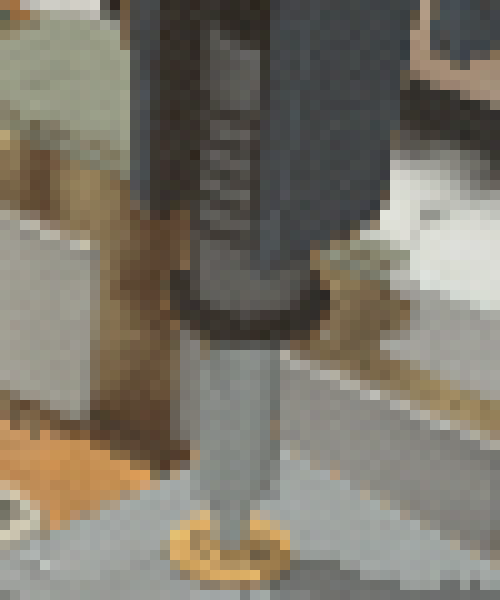

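The force has risen by about 2.6 N, so the plunger is roughly 3–4 mm in. About 1.5 mm more should bring it near half-way.

```bash
python3 -m pendant '[[[1,0,0,0,0,0],[0.5,0,0,0,0,0],[0,0,0,0,0,0],[0,0,0,0,0,0],[0,0,0,0,0,0],[0,0,0,0,0,0]]]'|grep -E "ee_pos|force"
python3 - <<'E'
from h import *
F=[]
for i in range(16):
    s=snapshot('scene');F.append(get_obs()['contact_force'])
print(np.mean(F,0).round(2),np.std(F,0).round(2));rel();print(get_obs()['ee_pos'])
cv2.imwrite('pics/s14.png',cv2.resize(s[195:255,335:385],(500,600),interpolation=cv2.INTER_NEAREST))
cv2.imwrite('pics/s14f.png',s)
E
```

```text
ee_pos: [0.4836, -0.1361, 0.1634]
contact_force: [-0.1, -0.1, 1.8]
[ 0.04 -0.02  1.75] [0.53 0.43 0.54]
t 16.68 bx,by rel hinge mm 51.3 59.0 z 163.3 F [-0.08 -0.24  1.6 ] w 0.0253
[[0.0, 0.992, -0.123], [-0.0, -0.123, -0.992], [-1.0, 0.0, -0.0]]
[ 0.48360314 -0.13608504  0.16332937]
```

View pics/s14.png

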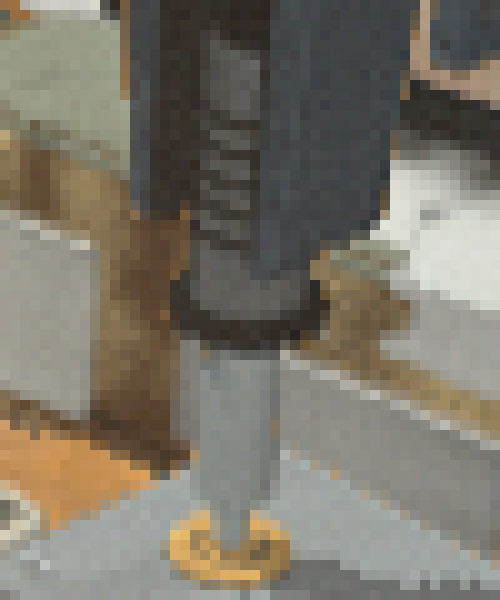

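View pics/s14f.png

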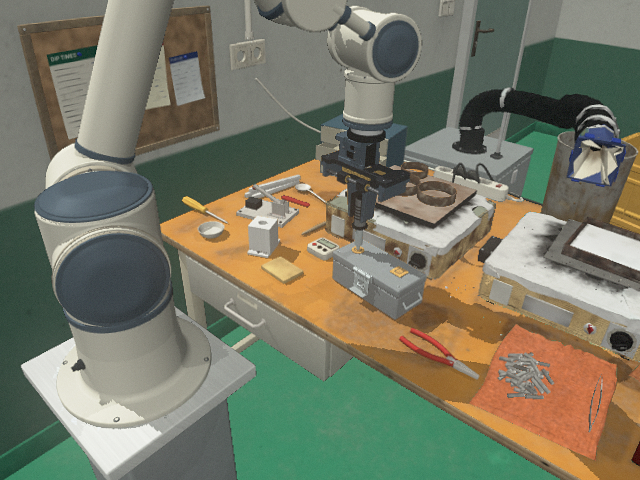

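The tip is at about (357.7,249) and the pad centre at (357.6,249.3). Force is about 3 N and steady, the hasp is closed, and the loose items are where they were. Handing in.

```bash
python3 -c "
from cell import *
print(job_done())"
```

```text
the job is handed in; nothing more can be done
None
```

I swung the hasp down to its stop over the staple, took the probe out of its stand, and handed the job in with its tip pressed on the round pad. No verdict was reported.

What my last checks showed:

- **Hasp:** it looked flat over its staple in the last pictures. Before I retreated, the push met a hard stop, with the force on the tool rising to 16 N.
- **Tip position:** the tip showed at (357.7, 249) and the pad centre at (357.6, 249.3) in the scene camera. That puts it within about 1–2 mm of centre. The two cameras' positions for the pad differed by about 2 mm.
- **Press:** wrist force rose by about 3 N, which puts the plunger roughly 4.5 mm in. The readings have about 0.5 N of noise. The drop in height after the expected touch gives about the same figure.
- **Upright and held:** the tool pointed straight down with the fingers closed on the handle at about 25.5 mm, and force and pose were steady.
- **Other items:** the timer, bronze block, pliers, screwdriver and dish looked unmoved by eye; I did not measure them.

One thing went less well. During the first pull on the hasp, the finger caught inside the lip corner and the tool force reached about 32 N. I backed off at once and went over the lip instead.

The last clock reading before hand-in was 16.7 s.

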